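Put away the porcelain mixing dishes

ROBOT

A 7-joint arm with a two-finger parallel gripper is mounted at the origin on the work surface. World frame = base frame: x ahead of the robot, y to its left, z up, the work surface at z = 0. Lengths are in m, angles in rad, forces in N, time in s.
With the tool pointing down it reaches from about 0.35 to 0.9 m from the base axis. Payload 19.9 kg.
Tool frame: the origin (TCP) lies between the finger pads; the fingertips stand 19 mm ahead of it and the grasp point (between the pads) is the TCP; z points along the fingers, y is the direction in which the jaws open and shut (so a half turn about z gives the same grasp; the last joint's range is limited). The gripper opens to 94 mm and grips with 3 to 60 N. Pads are 16 mm wide; open, the fingers measure 119 mm over their backs; the gripper's body (75 mm by 177 mm) begins 78 mm behind the grasp point.
Start: joints at [1.212, 0.417, -0.01, 1.614, 0.005, 1.111, -0.053], TCP at [0.195, -0.594, 0.224] pointing down, gripper open.
Joint ranges: [-2.81, 2.81], [-0.39, 2.02], [-1.27, 1.25], [0.06, 2.57], [-1.19, 4.33], [0.19, 2], [-2.82, 2.82]. Speed limits (rad/s): [1.89, 1.89, 2.39, 2.39, 3.01, 3.01, 3.01].

INTERFACE

Orientations are given as a 3x3 rotation matrix whose columns are the frame's x, y, z axes.
In Python, from rig import robot gives the robot as it stands. Calls block until the motion is done:
- robot.move_ptp(position, orientation): joint-space move of the TCP to a pose.
- robot.move_linear(position, velocity=0.15, frame=None, threshold=None): straight line of the TCP; frame=None keeps the orientation; velocity is the mean speed in m/s. With threshold (N) it stops when the force on the tool has changed by that much, and returns True; else False.
- robot.goto_joints(angles): joint-space move.
- robot.gripper_to(opening): finger opening in m; the grip force is fixed at half the most; returns when the fingers have stopped.
- robot.pause(seconds).
- robot.ik(position, orientation): joint angles nearest the present ones, or None.
- robot.get_state(): the state.
- robot.grab_frame(name): name is "scene" or "side" or "wrist"; returns the picture (480x640x3 uint8, red, green, blue); there is no depth.
- robot.camera_info(name): a dict with "fx", "fy", "cx", "cy" (pixels), "rvec" (rotation vector, rad) and "tvec" (3), from world to camera coordinates, as OpenCV has them. Camera axes: x right, y down, z forward; pixel columns grow to the right and rows downward; lengths in m; the calibration is good to about 2 mm. The wrist camera is an equidistant fisheye: a pixel r from the principal point sees the ray r / f radians off the axis. A picture is of the moment at which its call begins: read the wrist's pose just before it. camera_info takes no time and is no camera call; for the wrist camera it gives the pose at the moment of the call.
A pose or a line that the arm cannot do raises robot.PlanningError and nothing moves.
- robot.sign_off(): hands the job in, once; it reports no verdict.
The state is a dict: "time": time; "qpos": joint angles; "joint_vel": joint speeds; "effort": joint torques, N m; "ee_pos": TCP position; "tool_rot": TCP orientation; "force": force on the tool from outside, world axes, zero at the start; "moment": the same for the moment, N m; "opening": finger opening in m.
Only numpy, scipy, OpenCV 4.12 (cv2) and the standard library are available. Lean on these libraries where they do the work, as an engineer would, in place of code of your own. Each camera call takes 0.05 s, during which the arm holds its last target. There are 200 camera calls.

TASK

Clear up the painter's table by stacking the white porcelain mixing dishes. On the middle of the round wooden board set the large round dish, nest the small round dish in it and close that with the knobbed lid; on the middle of the square wooden board set the large square dish with its sides parallel to the board's, and nest the small square dish in it. Keep every dish and the lid upright, and do not disturb the amber jar or the black pencil sharpener.

Things in the scene. Friction and masses are not known exactly. Their poses are not given: they have to be found in the camera images.
- round_board: Flat round wooden board, diameter 110 mm, 8 mm thick, with a thin dark inlaid ring; fixed to the table. Origin: centre of its underside, z up; its top is at z = 8 mm.
- square_board: Flat square wooden board, 105 x 105 mm, 8 mm thick, with a thin dark inlaid square; fixed to the table, turned at any yaw. Origin: centre of its underside, z up, x and y parallel to its sides; its top is at z = 8 mm.
- round_large: Large round white porcelain dish, straight-sided: diameter 64 mm, 32 mm high, thick-bottomed, with a round well in its top 56 mm across and 10 mm deep (well floor 22 mm above the underside, wall 4 mm). About 0.18 kg. Origin: centre of its underside, z up. Seated, its origin is 8 mm above that of the round board.
- round_small: Small round white porcelain dish, straight-sided: diameter 48 mm, 38 mm high, thick-bottomed, with a round well in its top 41 mm across and 10 mm deep (well floor 28 mm above the underside, wall 3.5 mm). About 0.13 kg. Origin: centre of its underside, z up. It nests in the well of the large round dish (4 mm clearance all round), its origin then 22 mm above that of the large dish and its top 28 mm proud of the large dish's rim.
- lid: Round white porcelain lid for the small round dish: a plug 33 mm across and 6 mm high underneath, a flange 48 mm across from z = 6 to 11 mm, and a round knob 18 mm across from z = 11 to 31 mm on top. It stands on its plug, knob up. About 0.05 kg. Origin: centre of the plug's underside, z up. Closed, the plug is in the small dish's well (4 mm clearance all round) and the flange rests on its rim, the lid's origin 32 mm above that of the small round dish.
- square_large: Large square white porcelain dish, straight-sided: 62 x 62 mm, 32 mm high, thick-bottomed, with a square well in its top 54 x 54 mm and 10 mm deep (well floor 22 mm above the underside, wall 4 mm). About 0.2 kg; lies at any yaw. Origin: centre of its underside, z up, x and y parallel to its sides. Seated, its origin is 8 mm above that of the square board.
- square_small: Small square white porcelain dish, straight-sided: 44 x 44 mm, 38 mm high, thick-bottomed, with a square well in its top 37 x 37 mm and 10 mm deep. About 0.14 kg; lies at any yaw. Origin: centre of its underside, z up, x and y parallel to its sides. It nests in the well of the large square dish when their sides are parallel (5 mm clearance on each side), its origin then 22 mm above that of the large dish and its top 28 mm proud of the large dish's rim.
- medium_jar: Bystander: squat round amber glass jar with a black cap, diameter 48 mm, 50 mm high, loose; leave it where it is. Origin: centre of its underside, z up.
- sharpener: Bystander: black pencil sharpener, a block 50 x 34 mm, 36 mm high, loose; leave it where it is. Origin: centre of its underside, z up, x along its length.
Not all that is in view belongs to the job. What is shaped like the round_small but green is not meant. Leave any purple look-alike of the round_large alone.

How it is judged:
At the end, for the whole second after the job is handed in: Large dishes on their boards within 15 mm of centre, the square one parallel within 0.26 rad; small round dish and lid seated within 3 mm in height and 7 mm of centre, small square dish within 3 mm and 10 mm; all upright within 0.1 rad and at rest (horizontal distance between round_large and round_board below 0.015 m and z of round_large in the frame of round_board between 0.005 and 0.011 m and angle between each of round_large, round_small, lid, square_large, square_small's own z axis and vertical below 0.1 rad and linear speed of each of round_large, round_small, lid, square_large, square_small below 0.02 m/s and angular speed of each of round_large, round_small, lid, square_large, square_small below 0.2 rad/s and horizontal distance between round_small and round_large below 0.007 m and z of round_small in the frame of round_large between 0.019 and 0.025 m and horizontal distance between lid and round_small below 0.007 m and z of lid in the frame of round_small between 0.029 and 0.035 m and horizontal distance between square_large and square_board below 0.015 m and z of square_large in the frame of square_board between 0.005 and 0.011 m and horizontal distance between square_small and square_large below 0.01 m and z of square_small in the frame of square_large between 0.019 and 0.025 m and (angle between the x axis of square_large and the x axis of square_board, either way round below 0.26 rad or angle between the x axis of square_large and the y axis of square_board, either way round below 0.26 rad)); the robot touches nothing.
It fails at once if a dish or the lid is tipped by more than 0.8 rad (angle between any of round_large, round_small, lid, square_large, square_small's own z axis and vertical above 0.8 rad).
It fails at once if the amber jar is pushed by more than 20 mm (distance of medium_jar from where it was at the start of the episode above 0.02 m).
It fails at once if the pencil sharpener is pushed by more than 20 mm (distance of sharpener from where it was at the start of the episode above 0.02 m).
It also fails if it takes over 122 s, if anything falls off the work surface, if the arm or the gripper's body presses on something with over 40 N, if the wrist force passes 120 N, or if a joint passes its speed limit or range.

## Working session

There is one attempt and no reset: what is moved stays moved. The work goes in short steps, each a Python script; the robot and the scene stay as the last script left them, time stands still between calls to the robot, and variables do not carry over. Pictures are saved under pics/ and viewed, on a budget of 14 in all, crops included, one or two more only if the job needs it, and the job is handed in when it is done.

```bash
ls; mkdir -p pics
python3 - <<'E'
from rig import robot
import cv2
for n in("scene","side","wrist"):
    i=robot.camera_info(n); print(n,i)
    cv2.imwrite(f"pics/{n}0.png",robot.grab_frame(n)[:,:,::-1])
s=robot.get_state();print(s['time'],s['ee_pos'],s['tool_rot'],s['opening'])
E
```

```text
pics
scene {'fx': 600.7306152552063, 'fy': 600.7306152552063, 'cx': 321.8617536908472, 'cy': 223.58879000050683, 'rvec': array([ 0.85989393,  2.64992945, -0.92336492]), 'tvec': array([ 0.370431  , -0.19895028,  1.3922958 ])}
side {'fx': 539.2885160134591, 'fy': 539.2885160134591, 'cx': 313.0481998906095, 'cy': 237.9025428802054, 'rvec': array([ 2.46553446, -0.12294815,  0.03334464]), 'tvec': array([-0.45972771,  0.06568972,  0.95561731])}
wrist {'fx': 371.64829954431775, 'fy': 371.64829954431775, 'cx': 318.8039147806067, 'cy': 238.6815726455146, 'rvec': array([-2.35901227,  1.70701956,  0.23428467]), 'tvec': array([-0.62478045, -0.02948044,  0.3916886 ])}
0.15 [ 0.19520366 -0.59342401  0.22398176] [[ 9.49924658e-01  3.12478793e-01 -3.85645651e-04]
 [ 3.12479019e-01 -9.49924239e-01  8.95639961e-04]
 [-8.64656578e-05 -9.71296658e-04 -9.99999525e-01]] 0.09404519328466897
```

View pics/scene0.png

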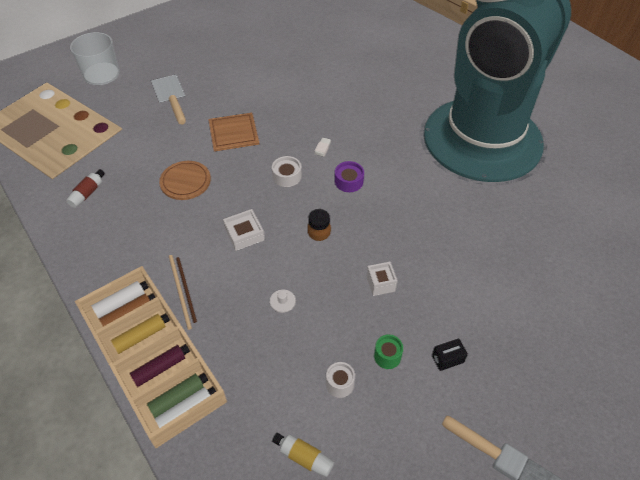

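View pics/side0.png

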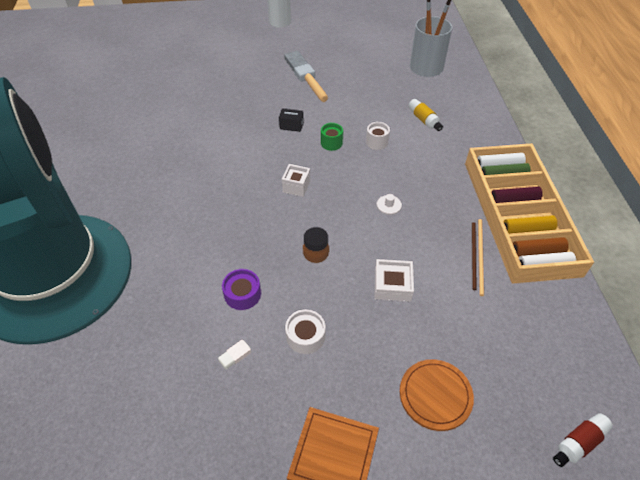

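Scene view: large round dish at (287,171), large square (244,229), lid (283,300), small square (383,279), small round (341,380), round board (185,180) and square board (234,131). Jar is at (319,225), sharpener at (450,355). The side view shows the same layout, with the square board cut off at the bottom. I'll cast rays from the well stains, rims and boards next.

```bash
cat > h.py <<'E'
import numpy as np, cv2
from rig import robot
def ray(info,px,fish=False):
    px=np.atleast_2d(np.asarray(px,float))
    d=(px-[info['cx'],info['cy']])/info['fx']
    if fish:
        r=np.linalg.norm(d,axis=1,keepdims=True)+1e-9
        v=np.hstack([d/r*np.sin(r),np.cos(r)])
    else: v=np.hstack([d,np.ones((len(d),1))])
    R=cv2.Rodrigues(np.asarray(info['rvec']))[0]
    return -R.T@np.asarray(info['tvec']), v@R
def cast(info,px,z,fish=False):
    o,v=ray(info,px,fish); return (o+v*((z-o[2])/v[:,2])[:,None])[:,:2]
def proj(info,p,fish=False):
    R=cv2.Rodrigues(np.asarray(info['rvec']))[0]; c=np.atleast_2d(p)@R.T+info['tvec']
    if fish:
        r=np.linalg.norm(c[:,:2],axis=1,keepdims=True); t=np.arctan2(r,c[:,2:]); d=c[:,:2]/(r+1e-9)*t
    else: d=c[:,:2]/c[:,2:]
    return d*info['fx']+[info['cx'],info['cy']]
def sqyaw(pts):  # mod-90 yaw, centre, size from metric points
    c,s,a=cv2.minAreaRect(pts.astype(np.float32)*1000); return np.array(c)/1000,np.array(s),(a+45)%90-45
E
cat > m.py <<'E'
from h import *
G=dict(scene=dict(round_large=(287,171),square_large=(244,229),square_small=(383,279),round_small=(341,380),green=(389,352),purple=(349,177)),
 side=dict(round_large=(305,330),square_large=(394,279),square_small=(296,178),round_small=(378,133),green=(332,134),purple=(241,288)))
fl=dict(round_large=.022,square_large=.022,square_small=.028,round_small=.028,green=.028,purple=.022)
for n in G:
    im=cv2.imread(f'pics/{n}0.png'); inf=robot.camera_info(n); hsv=cv2.cvtColor(im,cv2.COLOR_BGR2HSV)
    for k,(u,v) in G[n].items():
        w=im[v-18:v+18,u-18:u+18].astype(int); m=((w.max(2)<110)&(w[:,:,2]>w[:,:,0]+12)).astype(np.uint8)
        nn,lab,st,ce=cv2.connectedComponentsWithStats(m)
        if nn<2: print(n,k,'none');continue
        j=1+np.argmax(st[1:,4]); c=ce[j]+[u-18,v-18]
        pts=np.argwhere(lab==j)[:,::-1]+[u-18,v-18]
        print(n,k,st[j],c.round(1),cast(inf,c,fl[k]).round(4),sqyaw(cast(inf,pts,fl[k])))
    wood=cv2.inRange(hsv,(5,90,70),(22,255,255))
    for c in cv2.findContours(wood,cv2.RETR_EXTERNAL,cv2.CHAIN_APPROX_NONE)[0]:
        if 500<cv2.contourArea(c)<9000:
            p=cast(inf,c[:,0],.008); print(n,'wood',cv2.boundingRect(c),sqyaw(p))
    white=(im.min(2)>140)&(hsv[:,:,1]<50)
    for c in cv2.findContours(white.astype(np.uint8),cv2.RETR_EXTERNAL,cv2.CHAIN_APPROX_NONE)[0]:
        if cv2.contourArea(c)>80:
            p=cast(inf,c[:,0],.02); r=sqyaw(p)
            print(n,'white',cv2.boundingRect(c),r)
for n,k,z in(('scene',(282.5,293),.031),('side',(390,198),.031),('scene',(319,217),.05),('side',(316,236),.05),('scene',(450,352),.036),('side',(291,115),.036)):
    print(k,cast(robot.camera_info(n),k,z))
E
python3 m.py
```

```text
scene round_large [ 10  11  15  11 133] [286.2 169.1] [[ 0.434  -0.1642]] (array([ 0.43398892, -0.16485355]), array([29.75450516, 30.53322601]), -35.855262756347656)
scene square_large [  8  10  19  14 168] [243.  227.5] [[ 0.5932 -0.0816]] (array([ 0.59302075, -0.08166028]), array([26.07544899, 31.65452003]), -10.163421630859375)
scene square_small [11  9 12 12 99] [381.6 275.9] [[0.4457 0.1723]] (array([0.4457341 , 0.17200807]), array([22.80222511, 17.69072723]), -23.470932006835938)
scene round_small [ 10   8  15  15 171] [339.9 377.2] [[0.6295 0.2868]] (array([0.6291579 , 0.28652902]), array([24.69658089, 23.21947479]), -36.67244338989258)
scene green [ 10   8  15  14 165] [388.3 348.8] [[0.5315 0.2943]] (array([0.53145355, 0.2934772 ]), array([24.75899887, 23.97927856]), -39.51897430419922)
scene purple [ 11  10  15  12 140] [348.9 174.2] [[ 0.3333 -0.0728]] (array([ 0.3334902 , -0.07226199]), array([32.45240021, 30.09286118]), -37.207435607910156)
scene wood (288, 438, 33, 33) (array([0.74608325, 0.34750436]), array([34.15345001, 42.56201172]), 24.55808448791504)
scene wood (11
[... 6616 characters left out ...]
ite (455, 0, 98, 92) (array([1.00032373, 0.61087036]), array([129.16943359, 426.81607056]), 0.03056301176548004)
side white (268, 0, 15, 30) (array([0.43676163, 0.80486029]), array([153.06558228,  37.96672058]), -2.58624267578125)
side white (94, 0, 28, 5) (array([-0.02743294,  0.92091241]), array([22.0135479 , 80.29070282]), -6.3351593017578125)
side white (29, 0, 38, 9) (array([-0.19462119,  0.92856738]), array([ 43.69432449, 114.88896179]), -6.3352813720703125)
(282.5, 293) [[0.61692364 0.0967847 ]]
(390, 198) [[0.61794486 0.09323826]]
(319, 217) [[0.46785868 0.00383171]]
(316, 236) [[4.67496997e-01 4.35653761e-04]]
(450, 352) [[0.45397638 0.36265194]]
(291, 115) [[0.44844061 0.35255369]]
```

```bash
cat >> h.py <<'E'
def rot(phi): # tool down, jaws open along world angle phi
    y=np.array([np.cos(phi),np.sin(phi),0]); z=np.array([0,0,-1.]); return np.column_stack([np.cross(y,z),y,z])
def best(p,phi,syms=(0,np.pi)):
    q=np.array(robot.get_state()['qpos']); B=None
    for s in syms:
        j=robot.ik(p,rot(phi+s))
        if j is not None and (B is None or np.abs(j-q).max()<B[0]): B=(np.abs(j-q).max(),phi+s,j)
    return B
def go(p,phi,syms=(0,np.pi)):
    b=best(p,phi,syms); robot.move_ptp(p,rot(b[1])); return b[1]
def wshot(name):
    i=robot.camera_info('wrist'); im=robot.grab_frame('wrist')[:,:,::-1].copy(); cv2.imwrite(f'pics/{name}.png',im); return i,im
E
python3 - <<'E'
from h import *
import time
T=lambda:robot.get_state()['time']
i=robot.camera_info('wrist'); s=robot.get_state()
R=cv2.Rodrigues(i['rvec'])[0]; o=-R.T@i['tvec']
print('cam in tool',s['tool_rot'].T@(o-s['ee_pos']), (s['tool_rot'].T@R.T).round(2))
t=T(); b=go([.4335,-.165,.2],0,[k*np.pi/8 for k in range(16)]); print(b,T()-t)
i,im=wshot('w1'); print(proj(i,[.4335,-.165,.022],True),robot.get_state()['qpos'])
E
```

```text
cam in tool [ 7.70951795e-02  2.70517227e-05 -1.61125637e-01] [[ 0.   -0.96 -0.27]
 [ 1.   -0.    0.  ]
 [-0.   -0.27  0.96]]
5.890486225480862 1.7833
[[319.22599258 219.63130482]] [ 0.72557924  0.18339704 -0.47003466  2.01253649  0.10042261  0.96758841
 -0.18961751]
```

View pics/w1.png

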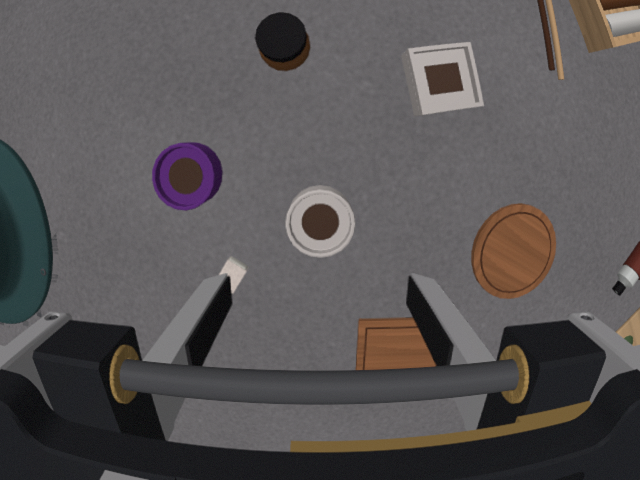

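The wrist view at 0.2 m shows the white round dish centred at (320,222), matching the prediction of (319,220). The round board is at (514,250), the large square dish at (443,78), and the fingers are clear. I'll measure these and pick the round dish.

```bash
cat >> h.py <<'E'
def stain(i,im,xy,z,win=26,tol=.012):
    u,v=proj(i,[xy[0],xy[1],z],True)[0].round().astype(int); a,b=max(u-win,0),max(v-win,0)
    w=im[b:v+win,a:u+win].astype(int); m=((w.max(2)<110)&(w[:,:,2]>w[:,:,0]+12)).astype(np.uint8)
    n,lab,st,ce=cv2.connectedComponentsWithStats(m); j=1+np.argmax(st[1:,4])
    pts=np.argwhere(lab==j)[:,::-1]+[a,b]; c=cast(i,pts,z,True); r=sqyaw(c)
    assert np.linalg.norm(c.mean(0)-xy)<tol,(c.mean(0),xy)
    return c.mean(0),r[1],r[2]
def wood(i,im,xy):
    hsv=cv2.cvtColor(im,cv2.COLOR_BGR2HSV); m=cv2.inRange(hsv,(3,70,50),(22,255,255))
    m=cv2.morphologyEx(m,cv2.MORPH_CLOSE,np.ones((5,5)))
    cs=cv2.findContours(m,cv2.RETR_EXTERNAL,cv2.CHAIN_APPROX_NONE)[0]; p0=proj(i,[*xy,.008],True)[0]
    c=max(cs,key=lambda c:cv2.pointPolygonTest(c,(float(p0[0]),float(p0[1])),True)); p=cast(i,c[:,0],.008,True)
    (x,y),r=cv2.minEnclosingCircle(p.astype(np.float32)*1000); return sqyaw(p),(x,y,r)
E
python3 - <<'E'
from h import *
i=robot.camera_info('wrist'); im=cv2.imread('pics/w1.png')
print(stain(i,im,(.4335,-.165),.022),stain(i,im,(.5928,-.082),.022))
print(wood(i,im,(.6206,-.2815)),wood(i,im,(.457,-.351)))
E
```

```text
(array([ 0.43337918, -0.16679442]), array([33.66384506, 33.8126564 ]), -22.621871948242188) (array([ 0.59269755, -0.08323568]), array([27.51849174, 34.09225082]), -10.283226013183594)
((array([ 0.61920197, -0.28352652]), array([108.76105499, 113.08927155]), 33.43482208251953), (619.1939697265625, -283.41021728515625, 56.69511032104492)) ((array([ 0.46083881, -0.33376431]), array([68.70967865, 97.2953949 ]), -23.027725219726562), (461.1236877441406, -333.76104736328125, 58.22502899169922))
```

```bash
cat >> h.py <<'E'
T=lambda:round(robot.get_state()['time'],2)
def pick(xy,phi,zt,width,zup=.15,opening=.094):
    """from above xy: straight down, grip, check width, lift"""
    robot.gripper_to(opening)
    robot.move_linear([*xy,zt],velocity=.2,frame=rot(phi)); robot.gripper_to(max(width-.012,0)); o=robot.get_state()['opening']
    print('grip opening',round(o,4),'expected',width); assert abs(o-width)<.006
    robot.move_linear([*xy,zup],velocity=.2)
    s=robot.get_state(); print('lifted; opening',round(s['opening'],4),'Fz',s['force'][2].round(2),T())
def place(xy,phi,zt,zup=.15,opening=.094):
    phi=go([*xy,zup],phi,(0,))
    robot.move_linear([*xy,zt+.006],velocity=.15)
    hit=robot.move_linear([*xy,zt-.002],velocity=.02,threshold=4)
    s=robot.get_state(); print('place hit',hit,'z',s['ee_pos'][2].round(4),'want',round(zt,4),'F',s['force'].round(1))
    robot.gripper_to(opening); robot.move_linear([*xy,zup],velocity=.2); print(T())
E
python3 - <<'E'
from h import *
phi=5.8905; pick((.4333,-.1662),phi,.024,.064)
b=best([.62,-.283,.15],phi,[k*np.pi/8 for k in range(16)]); print(b[:2])
place((.62,-.283),b[1],.033)
b=go([.592,-.235,.22],b[1],(0,))
i,im=wshot('w2'); print(stain(i,im,(.62,-.283),.030),wood(i,im,(.62,-.283)))
print(wood(i,im,(.457,-.352)))
try: print(stain(i,im,(.5927,-.083),.022))
except Exception as e: print(e)
E
```

```text
grip opening 0.0634 expected 0.064
lifted; opening 0.0637 Fz -1.54 4.6
(np.float64(0.5475046896018003), 11.780986225480863)
place hit True z 0.032 want 0.033 F [ 0.5 -0.8  2.8]
8.17
(array([ 0.61939324, -0.28361202]), array([34.30854797, 34.27384567]), 13.923251152038574) ((array([ 0.62022784, -0.28416449]), array([109.46022797, 109.48124695]), -17.203834533691406), (620.0753784179688, -284.3844909667969, 55.25505447387695))
((array([ 0.46108881, -0.34509149]), array([ 88.4376297 , 105.75669098]), -23.009376525878906), (461.935791015625, -345.92626953125, 67.63348388671875))
(array([ 0.59228215, -0.08327627]), array([27.43938828, 33.77894211]), -9.959266662597656)
```

View pics/w2.png

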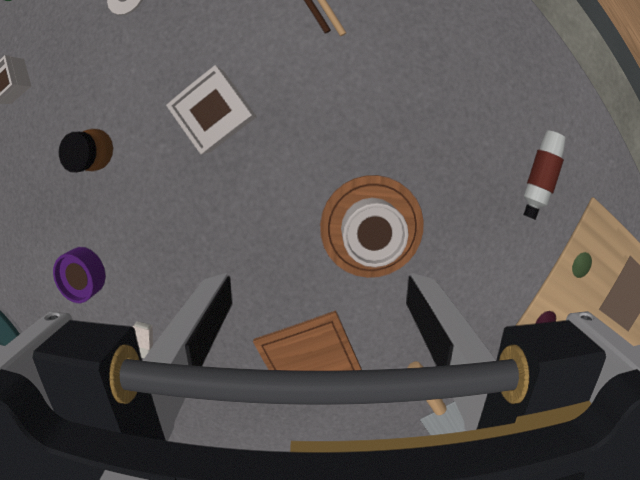

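The round dish sits centred on the round board: dish at (375,232), board at (372,226), within 1 mm when cast to their own heights. Next I'll measure the square board from directly above, then move the large square dish.

Run:
```python
from h import *
Q=[k*np.pi/2 for k in range(-4,5)]
p=go([.457,-.35,.2],np.radians(-23),Q)
i,im=wshot('w3'); b,_=wood(i,im,(.457,-.35)); print('board',b); 
assert np.all(abs(b[1]-105)<6)
bxy,byaw=b[0],np.radians(b[2])
p=go([.5925,-.083,.2],np.radians(-10),Q)
i,im=wshot('w4'); c,s,a=stain(i,im,(.5925,-.083),.022); print('dish',c,s,a)
# rim outline as check of the stain
u,v=proj(i,[*c,.032],True)[0].astype(int); w=im[v-60:v+60,u-60:u+60]; m=((w.min(2)>120)).astype(np.uint8)
k=max(cv2.findContours(m,cv2.RETR_EXTERNAL,cv2.CHAIN_APPROX_NONE)[0],key=cv2.contourArea); print('rim',sqyaw(cast(i,k[:,0]+[u-60,v-60],.032,True)))
ph=p+(np.radians(a)-p+np.pi/4)%(np.pi/2)-np.pi/4; print(p,ph)
pick(c,ph,.024,.062)
q=best([*bxy,.15],byaw,Q)[1]; print(q)
place(bxy,q,.033)
```

```text
board (array([ 0.45673636, -0.35496692]), array([105.26655579, 105.0451889 ]), -23.00762176513672)
dish [ 0.59217256 -0.08383598] [26.8936367  33.72966766] -10.1212158203125
rim (array([ 0.59265356, -0.08187703]), array([66.4364624 , 63.00127411]), -10.127967834472656)
-6.457718232379019 -6.459833847548978
grip opening 0.0618 expected 0.062
lifted; opening 0.0615 Fz -2.63 13.29
-0.40155875285514525
place hit True z 0.0321 want 0.033 F [-0.4  1.2  7. ]
17.16
```

```bash
cat >> h.py <<'E'
def nest(xy,phi,zt,zup,opening):
    go([*xy,zup],phi,(0,)); robot.move_linear([*xy,zt+.014],velocity=.15)
    hit=robot.move_linear([*xy,zt-.003],velocity=.02,threshold=4); s=robot.get_state()
    print('nest hit',hit,'z',s['ee_pos'][2].round(4),'want',round(zt,4),'F',s['force'].round(1))
    assert s['ee_pos'][2]<zt+.003,'not seated, still held'
    robot.gripper_to(opening); robot.move_linear([*xy,zup],velocity=.2); print(T())
E
python3 - <<'E'
from h import *
Q=[k*np.pi/2 for k in range(-4,5)]
p=go([.4567,-.355,.2],np.radians(-23),Q)
i,im=wshot('w5'); t,s,a=stain(i,im,(.4567,-.355),.030); print('target',t,s,a)
p=go([.445,.172,.2],np.radians(-23),Q)
i,im=wshot('w6'); c,s,b=stain(i,im,(.445,.1725),.028); print('dish',c,s,b)
ph=p+(np.radians(b)-p+np.pi/4)%(np.pi/2)-np.pi/4
pick(c,ph,.033,.044)
q=best([*t,.15],np.radians(a),Q)[1]
nest(t,q,.063,.15,.08)
i,im=wshot('w7'); print('after',stain(i,im,t,.058))
E
```

```text
target [ 0.45624691 -0.35474371] [27.26318741 33.25458908] -22.99785614013672
dish [0.44492471 0.16992208] [23.17316246 18.94640732] -23.116409301757812
grip opening 0.0435 expected 0.044
lifted; opening 0.0437 Fz -1.63 22.24
nest hit True z 0.0629 want 0.063 F [-1.1  0.9  7. ]
26.77
after (array([ 0.4546393 , -0.35574879]), array([18.69573212, 23.64233589]), -23.003570556640625)
```

Run:
```python
from h import *
H=[-np.pi,0,np.pi]
p=go([.629,.287,.2],np.pi/2,H)
i,im=wshot('w8'); c,s,_=stain(i,im,(.629,.287),.028); print('dish',c,s)
pick(c,p,.033,.048)
# look at the target en route, dish held high
A=[k*np.pi/8 for k in range(-8,9)]
t=np.array([.6194,-.2836]); q=best([*t,.2],p,A)[1]
robot.move_ptp([*t,.25],rot(q)); i,im=wshot('w9')
try: print('target',stain(i,im,t,.030))
except Exception as e: print('occluded',e)
nest(t,q,.063,.15,.08)
i,im=wshot('w10'); print('after',stain(i,im,t,.058))
p=go([.6175,.095,.2],p,A); i,im=wshot('w11'); print(proj(i,[.6175,.095,.031],True),p,T())
```

```text
dish [0.62880113 0.2848174 ] [25.21173859 25.12265778]
grip opening 0.0472 expected 0.048
lifted; opening 0.0472 Fz -1.96 32.19
target (array([ 0.61942727, -0.28348378]), array([33.56258011, 33.17403412]), 0.15570180118083954)
nest hit True z 0.0628 want 0.063 F [-0.5 -0.3  6.9]
37.38
after (array([ 0.61804612, -0.28529327]), array([25.76904106, 25.44687843]), 0.02414894290268421)
[[321.35897912 222.66955826]] 0.7853981633974483 38.91
```

```bash
python3 -c "
import cv2,numpy as np
a=cv2.imread('pics/w10.png');b=cv2.imread('pics/w11.png')
cv2.imwrite('pics/c1.png',np.hstack([a[60:460,120:520],b[20:420,120:520]]))"
```

```text
(no output)
```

View pics/c1.png

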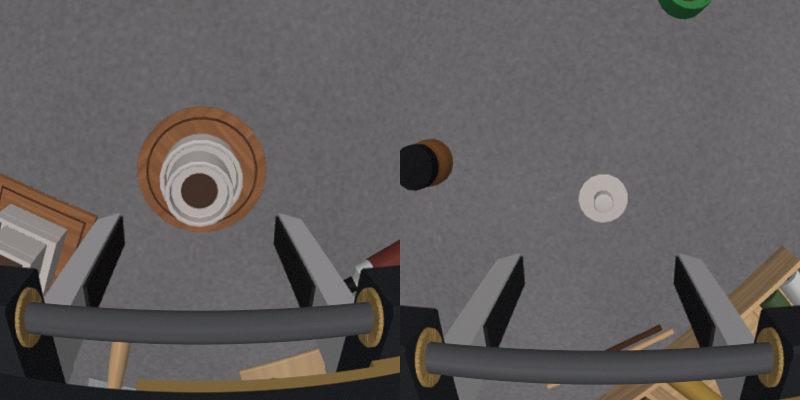

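Left: the small dish is nested in the large one and the stack is centred on the board. Right: the lid stands knob up, flange centre at about (323,218), with free space around it. I'll take the lid by its knob.

Run:
```python
from h import *
i=robot.camera_info('wrist'); im=cv2.imread('pics/w11.png')
g=im[178:258,280:360].min(2); m=(g>120).astype(np.uint8)
k=max(cv2.findContours(m,cv2.RETR_EXTERNAL,cv2.CHAIN_APPROX_NONE)[0],key=cv2.contourArea)[:,0]+[280,178]
(x,y),r=cv2.minEnclosingCircle((cast(i,k,.011,True)*1000).astype(np.float32)); print('lid',x,y,r)
assert 22<r<27 and np.hypot(x-617.5,y-95)<8
c=np.array([x,y])/1000
pick(c,np.pi/4,.032,.018,opening=.06)
t=np.array([.6187,-.2845]); A=[k*np.pi/8 for k in range(-8,9)]
q=best([*t,.2],np.pi/4,A)[1]; robot.move_ptp([*t,.2],rot(q))
nest(t,q,.008+.022+.032+.032,.2,.06)
i,im=wshot('w12'); p=go([.54,-.2,.25],q,(0,)); i,im2=wshot('w13'); print(T())
cv2.imwrite('pics/c2.png',np.hstack([im[60:460,120:520],im2[0:400,120:520]]))
```

```text
lid 618.549560546875 95.77245330810547 24.339874267578125
grip opening 0.017 expected 0.018
lifted; opening 0.0173 Fz -1.28 41.91
nest hit True z 0.094 want 0.094 F [-1.6  0.9  7.3]
46.52
47.19
```

View pics/c2.png

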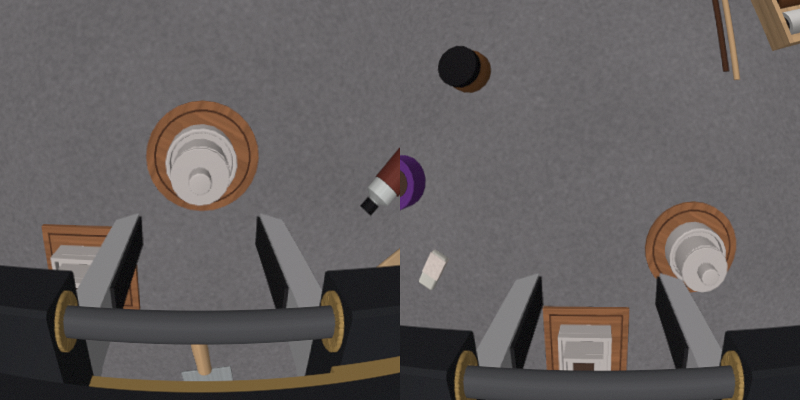

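The lid is on at the right height and both stacks stand. I'll check from the fixed cameras and measure the lid's centring.

Run:
```python
from h import *
go([.45,.0,.35],0,[k*np.pi/8 for k in range(-8,9)])
a=robot.grab_frame('scene')[:,:,::-1]; b=robot.grab_frame('side')[:,:,::-1]
for n,z in(('scene',a),('side',b)):
    i=robot.camera_info(n)
    print(n,'lid knob px if ideal',proj(i,[.6187,-.2845,.125-.032]).round(1),'jar',proj(i,[.467,.002,.05]).round(),'sharp',proj(i,[.45,.357,.036]).round())
A=cv2.resize(a[90:220,140:270],(400,400),interpolation=2); B=cv2.resize(b[310:480,280:480],(400,340),interpolation=2)
B=cv2.copyMakeBorder(B,0,60,0,0,0); cv2.imwrite('pics/c3.png',np.hstack([A,B]))
cv2.imwrite('pics/scene9.png',a); print(robot.get_state()['force'].round(1))
# bystanders: difference with the first picture
o=cv2.imread('pics/scene0.png'); 
for nm,(u,v) in dict(jar=(319,225),sharp=(450,355),green=(389,352),purple=(349,177)).items():
    print(nm,cv2.absdiff(o,np.ascontiguousarray(a))[v-20:v+20,u-20:u+20].mean().round(2))
```

```text
scene lid knob px if ideal [[177.4 149. ]] jar [[319. 216.]] sharp [[449. 348.]]
side lid knob px if ideal [[446.4 368.5]] jar [[316. 235.]] sharp [[292. 114.]]
[-0.2 -0.5 -0.2]
jar 2.25
sharp 2.7
green 1.86
purple 1.8
```

View pics/c3.png

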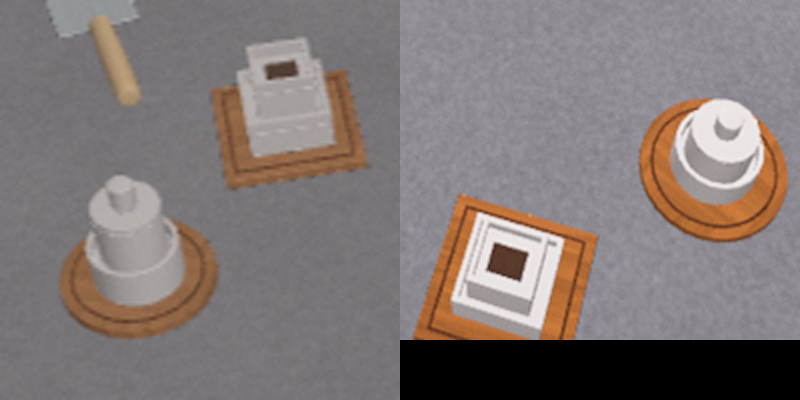

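Both fixed views show upright stacks, centred on their boards and flush. The bystander patches match the first picture, and the gripper is clear. Seated at these heights, the wells alone hold the offsets within the limits, so I'm handing in.

```bash
python3 -c "
from rig import robot
robot.pause(.5);print(robot.get_state()['time']);robot.sign_off()"
```

```text
48.7417
the job is handed in; nothing more can be done
```

Both stacks are built and the job was handed in at 48.7 s of the 122 s; `sign_off()` gives no verdict. I set the large round dish on the round board, nested the small round dish in it and closed it with the lid. The large square dish is on the square board with the small square dish nested in it.

What the last checks showed:
- **Heights:** every part met its support within 1 mm of the expected height: 0.0–0.2 mm for the nested dishes and lid, about 1 mm for the large dishes.
- **Large dishes:** the round one measured about 1 mm from its board's centre. The square one measured under 1 mm off and parallel to its board within about 0.1°.
- **Small dishes:** both measured about 2 mm off centre in their wells, which is about the calibration error and inside the limits of 7 and 10 mm.
- **Lid:** I did not measure its centring after release. It looks centred in both fixed views, and seated at that height the plug's 4 mm clearance keeps it under the 7 mm limit.
- **Bystanders:** the jar and sharpener look unchanged between the first and last scene pictures. So do the green and purple look-alikes.
- **Failures:** no check failed or disagreed by more than about 2 mm, apart from two early estimates. The first wrist views of the square board were cut off by the gripper, so I re-measured it from directly above. The first two-view readings of the sharpener, from hand-picked pixels, differed by about 1 cm and were not used for any move.

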